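# Flip the finished board's status flag from red to green

### The arm

A 7-joint arm with a two-finger parallel gripper is mounted at the origin on the work surface. World frame = base frame: x ahead of the robot, y to its left, z up, the work surface at z = 0. Lengths are in m, angles in rad, forces in N, time in s.
With the tool pointing down it reaches from about 0.425 to 0.875 m from the base axis. Payload 4.7 kg.
Tool frame: the origin (TCP) lies midway between the tips of the shut fingers; the grasp point (between the pads) lies 19 mm behind it; z points along the fingers, y is the direction in which the jaws open and shut (so a half turn about z gives the same grasp; the last joint's range is limited). The gripper opens to 87 mm and grips with 3 to 60 N. Pads are 19 mm wide; open, the fingers measure 117 mm over their backs; the gripper's body (75 mm by 190 mm) begins 51 mm behind the grasp point.
Start: joints at [0.014, 0.321, -0.07, 1.45, 0.023, 1.371, -0.057], TCP at [0.65, -0, 0.223] pointing down, gripper open.
Joint ranges: [-2.86, 2.86], [-0.3, 2.09], [-1.38, 1.24], [0.06, 2.45], [-1.56, 4.7], [0.09, 2.05], [-2.69, 2.69]. Speed limits (rad/s): [2.57, 2.57, 3.14, 3.14, 3.14, 3.14, 3.14].

### API

Orientations are given as a rotation vector (axis times angle).
In Python, from bench import ctrl, optics gives the robot as it stands. The module is installed in compiled form; this text tells all that it offers.
- The arm moves only by the tool step_arm, never from a script. Its argument "deltas" is a list of rows, each a list of 7 numbers: the turn, a rotation vector about the tool's x, y, z in degrees, then the shift along the tool's x, y, z in mm, then the finger opening in mm, from 0 to 87. A call has exactly 8 rows; each row is the pose to reach, as a shift and turn from the pose commanded when the call began, along the tool's axes at that moment; what a row does not reach only later rows make up. A row lasts 1/8 s, in which the tool goes at most 62.5 mm and 10.7 degrees, less where a joint would pass 70% of its speed; a pose out of reach is approached as far as the arm can. A call with a gripper value outside its range is refused whole. The fingers move at their own pace and stop on an object; "newtons" is the grip in N (left out, the last holds). Time passes only in rows, so rows that repeat a pose let the fingers close, or fill a call up. It gives the time, the measured TCP pose, the force and the opening at its end, in the units of the state.
- ctrl.get_state(): the state, without advancing time (a new reading comes with each control period).
- optics.get_image(name): name is "scene" or "side" or "wrist"; returns the picture (384x512x3 uint8, red, green, blue); there is no depth.
- optics.get_calibration(name): a dict with "K" (3x3 intrinsics, pixels), "k1" (the pictures are not rectified: a ray, as slopes to the right and down, at radius r is drawn at 1 + k1 r^2 times it, then the intrinsics apply), "R" (3x3) and "t" (3): a world point X has camera coordinates R X + t. Camera axes: x right, y down, z forward; pixel columns grow to the right and rows downward; lengths in m; the calibration is good to about 2 mm. A picture is of the moment at which its call begins: read the wrist's pose just before it. get_calibration takes no time and is no camera call; for the wrist camera it gives the pose at the moment of the call.
- ctrl.close_job(): hands the job in, once; it reports no verdict.
The state is a dict: "time": time; "joint_positions": joint angles; "qd": joint speeds; "joint_torque": joint torques, N m; "position": TCP position; "tool_rot": TCP orientation; "ft_force": force on the tool from outside, world axes, zero at the start; "torque": the same for the moment, N m; "grip_width": opening from 0.0 (shut) to 1.0 (fully open).
Only numpy, scipy, OpenCV 4.12 (cv2) and the standard library are available. Lean on these libraries where they do the work, as an engineer would, in place of code of your own. Each camera call takes 0.05 s, during which the arm holds its last target.

### The job

One of the two circuit boards has all its parts fitted and is ready for inspection. Push the red flag on that board's stand up by its tab and right over its pivot, steadily, without flicking it, until it lies flat on the other side with its green face up, then move clear. Leave the bare board's flag red, and do not lift or shift the stands, the boards or the other things on the bench.

Things in the scene. Friction and masses are not known exactly. Their poses are not given: they have to be found in the camera images.
- stand_done: Loose stand of the finished board: grey base plate 150 (x) x 190 (y) x 5 mm, 1.4 kg. Origin: centre of its underside, on the bench; x points front to rear (the front faces the robot's left within 0.25 rad: yaw about -pi/2), y away from the robot. Board on rails at y = -45 mm; flag at y = +50 mm on a channel, side walls x -48 to 48 mm, y 19 and 81 mm, 57.5 mm high; under the flag's overhanging end is free air.
- flag_done_hinge (a point): Centre of that stand's flag pivot, at x 0, y +50, z 60 mm of the stand; fixed to the stand, same axes, pivot line along y. Hinge barrel 10 mm thick, 56 mm long; its ears reach 68.5 mm above the bench.
- flag_done_tab (a point): Middle of the outer edge of the finger tab of the flag of the finished board, 84 mm from the pivot line. The flag is a flat plastic paddle 4 mm thick, 76 mm wide from 14 to 66 mm from the pivot, then the tab, 34 mm wide, from 66 to 84 mm. One face red with a white bar, the other green with a white dot.
- flag_done (a joint): Angle of the flag of the finished board, rad: 0 = flat towards the stand's front (-x), red up, underside 58 mm above the bench, open to a finger under the tab; pi/2 = upright; pi = flat to the rear (+x), green up (stop). Starts at 0 to 0.2. Stiff friction hinge, 0.035 N m: the flag (30 g) stays where it is left and needs about 0.7 N at the tab.
- stand_bare: Loose stand of the bare board: grey base plate 150 (x) x 190 (y) x 5 mm, 1.4 kg. Origin: centre of its underside, on the bench; x points front to rear (the front faces the robot's left within 0.25 rad: yaw about -pi/2), y away from the robot. Board on rails at y = -45 mm; flag at y = +50 mm on a channel, side walls x -48 to 48 mm, y 19 and 81 mm, 57.5 mm high; under the flag's overhanging end is free air.
- flag_bare_hinge (a point): Centre of that stand's flag pivot, at x 0, y +50, z 60 mm of the stand; fixed to the stand, same axes, pivot line along y. Hinge barrel 10 mm thick, 56 mm long; its ears reach 68.5 mm above the bench.
- flag_bare_tab (a point): Middle of the outer edge of the finger tab of the flag of the bare board, 84 mm from the pivot line. The flag is a flat plastic paddle 4 mm thick, 76 mm wide from 14 to 66 mm from the pivot, then the tab, 34 mm wide, from 66 to 84 mm. One face red with a white bar, the other green with a white dot.
- flag_bare (a joint): Angle of the flag of the bare board, rad: 0 = flat towards the stand's front (-x), red up, underside 58 mm above the bench, open to a finger under the tab; pi/2 = upright; pi = flat to the rear (+x), green up (stop). Starts at 0 to 0.2. Stiff friction hinge, 0.035 N m: the flag (30 g) stays where it is left and needs about 0.7 N at the tab.
- board_done: Finished circuit board, green, 100 x 70 x 2 mm, with its parts fitted (black chips, blue terminal block, dark capacitors, coloured lamps, a silvery heat sink up to 22 mm high), lying loose on its stand's rails. Origin: centre of its underside; long side along x.
- board_bare: Bare circuit board, green, 100 x 70 x 2 mm, only flat brass-coloured pads, no parts yet, lying loose on the other stand. Origin: centre of its underside.
- spool: Bystander: solder spool, silvery, 54 mm diameter, 46 mm tall, standing upright. Origin: centre of its underside.
- meter: Bystander: hand multimeter, grey and black, 180 (x) x 88 (y) mm, about 46 mm high, lying on its back. Origin: centre of its underside.
- cutters: Bystander: wire cutters with orange handles, about 150 mm long, 14 mm high, 54 mm wide, lying along their x axis. Origin: on the bench 10 mm behind the rivet.
There are look-alikes about, which are no part of the job. What is shaped like the stand_done but blue or turquoise is not meant.

How it is judged:
By the outcome, as a careful person would: the job done as asked, in the order asked, and still so for the second after the job is handed in, with the robot touching nothing.
It also fails if it takes over 43 s, if anything falls off the work surface, if the arm or the gripper's body presses on something with over 40 N, if the wrist force passes 120 N, or if a joint passes its speed limit or range.

## Working session

There is one attempt and no reset: what is moved stays moved. The work goes in short steps, Python scripts to look and compute and a tool call to move; the robot and the scene stay as the last step left them, time stands still between calls to the robot, and variables do not carry over. Pictures are saved under pics/ and viewed, and the job is handed in when it is done.

Besides the shell and the picture viewer there is one more tool, called after "Emit:" by a JSON object that holds its "method" and its "body", one argument or row to a line. step_arm: Moves the arm, as the interface text tells. Its arguments: {"type":"object","properties":{"deltas":{"type":"array"},"newtons":{"type":"number"}},"required":["deltas"]}

```bash
mkdir -p pics; python3 - <<'E'
from bench import ctrl, optics
import cv2
s=ctrl.get_state(); print({k:s[k] for k in('time','position','tool_rot','ft_force','grip_width')})
for n in('scene','side','wrist'):
    im=optics.get_image(n); cv2.imwrite(f'pics/{n}0.png',im[:,:,::-1])
    c=optics.get_calibration(n); print(n,c)
E
```

```text
{'time': 0.0, 'position': array([ 6.49452074e-01, -5.34876112e-05,  2.21450418e-01]), 'tool_rot': array([-2.22049355, -2.22059576,  0.00226578]), 'ft_force': array([-0.57089778, -0.15639888, -0.08591226]), 'grip_width': 1.0023427019892626}
scene {'K': array([[413.68438237,   0.        , 254.94619358],
       [  0.        , 413.68438237, 189.52495447],
       [  0.        ,   0.        ,   1.        ]]), 'k1': -0.08637164005083252, 'R': array([[ 0.18218551,  0.98316408, -0.01402992],
       [ 0.72194427, -0.14343987, -0.67692058],
       [-0.66753644,  0.1131963 , -0.73592234]]), 't': array([-0.08953367, -0.340361  ,  1.5279622 ])}
side {'K': array([[364.9430749 ,   0.        , 256.61249674],
       [  0.        , 364.9430749 , 189.13942246],
       [  0.        ,   0.        ,   1.        ]]), 'k1': -0.008799378284162173, 'R': array([[ 0.98903437, -0.14658047,  0.01803281],
       [-0.05503909, -0.47913951, -0.87601143],
       [ 0.1370464 ,  0.86541291, -0.4819531 ]]), 't': array([-0.52978255,  0.08364315,  1.05783756])}
wrist {'K': array([[294.28861906,   0.        , 253.53962899],
       [  0.        , 294.28861906, 190.7675382 ],
       [  0.        ,   0.        ,   1.        ]]), 'k1': -0.0157319291379105, 'R': array([[ 9.99998060e-01, -2.19613427e-04, -1.95770445e-03],
       [ 3.88889574e-04, -9.52203978e-01,  3.05462655e-01],
       [-1.93121766e-03, -3.05462824e-01, -9.52202045e-01]]), 't': array([-0.64877267, -0.03693468,  0.39187099])}
```

View pics/scene0.png

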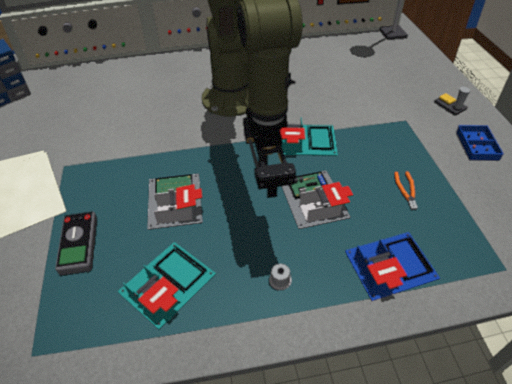

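View pics/side0.png

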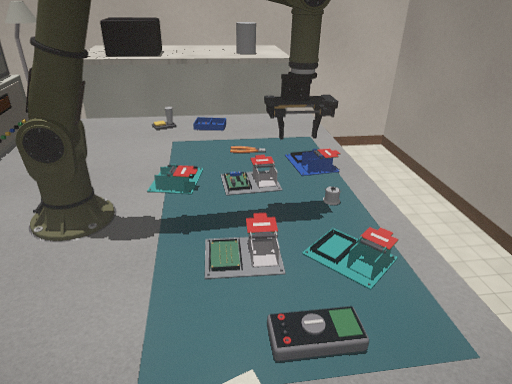

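View pics/wrist0.png

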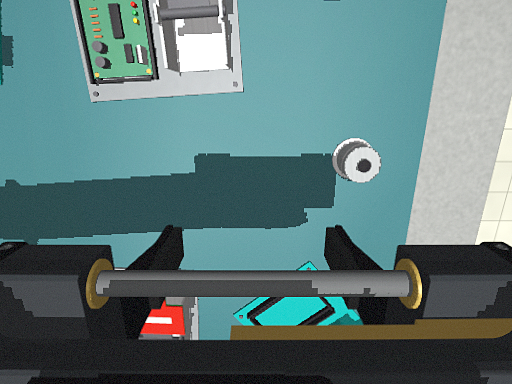

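The scene and wrist views show the finished grey stand at scene (318,198), on the robot's left (+y), with its flag at (336,193). The bare grey stand is at (175,200). Next I'll measure corners.

```bash
cat > h.py <<'E'
import numpy as np, cv2
from bench import ctrl, optics
def ray(c,uv):
    K,k=c['K'],c['k1']
    p=cv2.undistortPoints(np.array([[uv]],float),K,np.array([k,0,0,0.]))[0,0]
    d=c['R'].T@np.array([p[0],p[1],1.]); o=-c['R'].T@c['t']; return o,d/np.linalg.norm(d)
def plane(c,uv,z):
    o,d=ray(c,uv); return o+d*(z-o[2])/d[2]
def tri(c1,u1,c2,u2):
    o1,d1=ray(c1,u1);o2,d2=ray(c2,u2)
    A=np.stack([d1,-d2],1); s=np.linalg.lstsq(A,o2-o1,rcond=None)[0]
    a=o1+s[0]*d1;b=o2+s[1]*d2; return (a+b)/2,np.linalg.norm(a-b)
def proj(c,X):
    x=c['R']@np.array(X)+c['t']; x=x[:2]/x[2]; x=x*(1+c['k1']*(x@x)); return c['K'][:2,:2]@x+c['K'][:2,2]
E
python3 - <<'E'
import cv2
for n,(x,y,w,h) in dict(scene=(270,150,100,80),side=(210,145,85,60),wrist=(60,0,200,110)).items():
    im=cv2.imread(f'pics/{n}0.png')[y:y+h,x:x+w]; s=800//w if n!='wrist' else 4
    cv2.imwrite(f'pics/{n}0c.png',cv2.resize(im,None,fx=min(s,7),fy=min(s,7),interpolation=cv2.INTER_CUBIC))
    m=cv2.imread(f'pics/{n}0.png'); 
    hsv=cv2.cvtColor(m,cv2.COLOR_BGR2HSV); r=((hsv[...,0]<6)|(hsv[...,0]>174))&(hsv[...,1]>150)&(hsv[...,2]>120)
    cs,_=cv2.findContours(r.astype('uint8'),0,2)
    for c in cs:
        if cv2.contourArea(c)>100: print(n,cv2.boundingRect(c),cv2.approxPolyDP(c,2,True)[:,0].tolist())
E
```

```text
scene (138, 277, 40, 36) [[164, 277], [138, 299], [152, 312], [160, 306], [166, 310], [176, 301], [172, 294], [177, 289]]
scene (368, 257, 38, 32) [[394, 257], [368, 266], [377, 283], [385, 281], [390, 288], [401, 284], [398, 278], [405, 275]]
scene (176, 185, 26, 24) [[200, 189], [195, 190], [193, 185], [176, 188], [177, 208], [195, 204], [194, 200], [201, 197]]
scene (322, 182, 31, 24) [[347, 186], [342, 187], [337, 182], [322, 187], [331, 205], [349, 201], [346, 197], [352, 194]]
scene (280, 128, 25, 15) [[280, 130], [282, 137], [288, 142], [297, 142], [299, 138], [304, 137], [302, 128]]
side (362, 228, 35, 21) [[362, 235], [388, 248], [396, 241], [390, 236], [392, 233], [381, 228], [377, 231], [369, 228]]
side (246, 213, 32, 20) [[246, 218], [248, 232], [277, 230], [274, 217], [268, 218], [265, 213], [255, 213], [253, 218]]
side (173, 166, 24, 11) [[173, 175], [187, 176], [195, 173], [196, 169], [178, 166]]
side (251, 155, 22, 10) [[251, 158], [254, 164], [272, 161], [271, 157], [263, 155]]
wrist (140, 300, 45, 35) [[181, 306], [166, 306], [164, 300], [161, 308], [151, 309], [148, 316], [170, 316], [172, 323], [145, 323], [140, 332], [184, 334]]
```

View pics/scene0c.png

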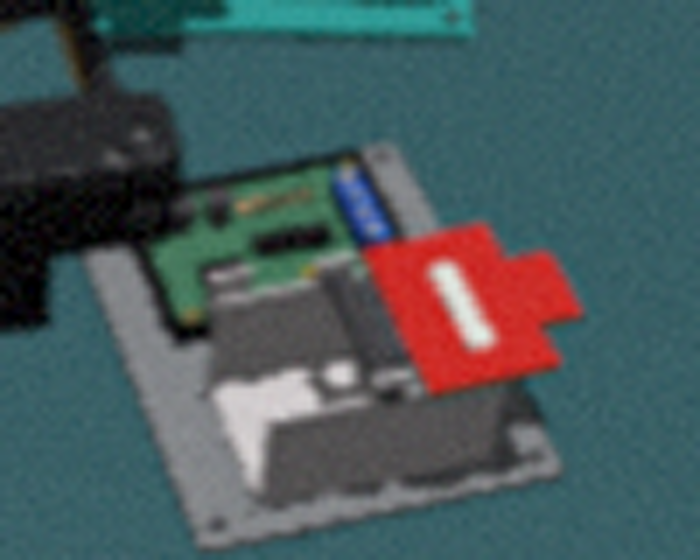

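View pics/side0c.png

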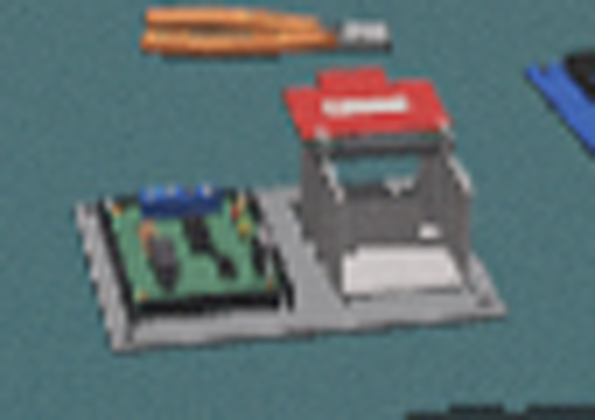

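View pics/wrist0c.png

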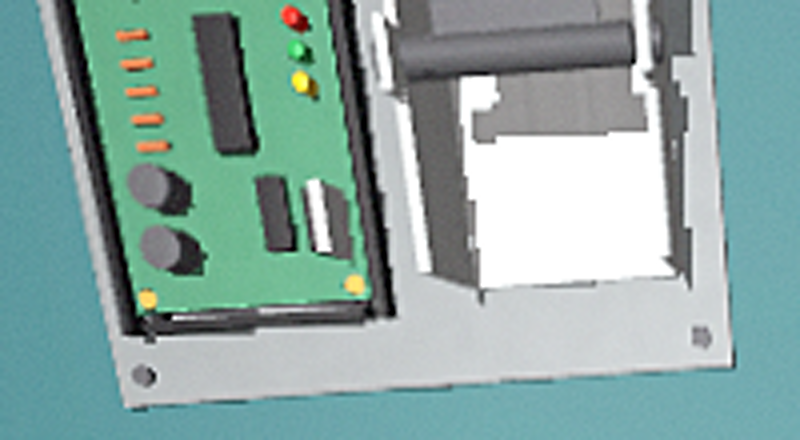

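```bash
python3 - <<'E'
from h import *
c={n:optics.get_calibration(n) for n in('scene','side','wrist')}
np.set_printoptions(precision=4,suppress=True)
P={}
for n,uv,l in [('scene',(350,217.4),'front,far'),('scene',(298.6,228),'rear,far'),('scene',(326.4,171),'front,near'),('wrist',(91.3,101.5),'rear,near'),('wrist',(243.3,91),'rear,far'),('side',(226,195),'rear,near'),('side',(281.9,190),'rear,far'),('side',(221.4,174.3),'front,near')]:
    P[n,l]=plane(c[n],uv,.005); print(n,l,P[n,l])
for uv in[(160,14),(218.7,10)]: print('barrel',plane(c['wrist'],uv,.065))
print('tab',tri(c['scene'],(351.4,190.7),c['side'],(260,155.2)))
print('tabc near',tri(c['scene'],(349.5,186.2),c['side'],(255.2,155.3)))
print('tabc far',tri(c['scene'],(353.3,195),c['side'],(265,154.9)))
E
```

```text
scene front,far [0.6299 0.2401 0.005 ]
scene rear,far [0.6376 0.0922 0.005 ]
scene front,near [0.4438 0.2298 0.005 ]
wrist rear,near [0.4479 0.0791 0.005 ]
wrist rear,far [0.6363 0.0908 0.005 ]
side rear,near [0.4464 0.0746 0.005 ]
side rear,far [0.6337 0.0866 0.005 ]
side front,near [0.4411 0.2261 0.005 ]
barrel [0.5593 0.1602 0.065 ]
barrel [0.6157 0.1634 0.065 ]
tab (array([0.5841, 0.2507, 0.0623]), np.float64(5.338318615280678e-07))
tabc near (array([0.5668, 0.2514, 0.0622]), np.float64(0.00046436556028713315))
tabc far (array([0.6019, 0.2494, 0.0637]), np.float64(0.0011322977761271))
```

```bash
cat > plan.py <<'E'
import numpy as np
from scipy.spatial.transform import Rotation as Ro
H=np.array([.589,.163]); u=np.array([.062,.998]); u/=np.linalg.norm(u)
e=np.array([-u[0],u[1]]); yaw=np.arctan2(u[0],u[1])
R0=Ro.from_matrix([[0,1,0],[1,0,0],[0,0,-1.]])
def pose(E,z,th,h=0):
    "E outward from hinge (mm), z mm, tilt deg"
    hd=np.array([e[1],-e[0]])
    p=np.r_[H+e*E/1e3+hd*h/1e3,z/1e3]
    return p,Ro.from_rotvec([0,0,yaw])*R0*Ro.from_euler('y',-th,degrees=True)
def rows(start,targets):
    p0,r0=start
    for t in targets:
        p,r=pose(*t); d=r0.inv().apply(p-p0)*1e3; rv=np.degrees((r0.inv()*r).as_rotvec())
        print([round(float(x),1) for x in np.r_[rv,d]])
def tcp(phi,th,rc=72):
    a=np.radians(phi);b=np.radians(th); n=np.array([-np.cos(b),np.sin(b)])
    if phi<45:
        c=np.array([84*np.cos(a)+2*np.sin(a),60+84*np.sin(a)-2*np.cos(a)])-12*np.array([np.sin(b),np.cos(b)])
    else: c=np.array([rc*np.cos(a)+2*np.sin(a),60+rc*np.sin(a)-2*np.cos(a)])
    k=9.5 if phi<125 else 0
    return c-k*n
E
python3 - <<'E'
from plan import *; from h import *
rows((np.array([.65,0,.223]),R0),[(130,160,45)])
c=optics.get_calibration('scene')
for uv in[(348,262),(378,300),(405,235),(440,285)]: print('blue',plane(c,uv,.005))
for uv in[(413,207),(397,175),(412,175)]: print('cut',plane(c,uv,.01))
for uv in[(378,262),(405,275)]: print('blueflag',plane(c,uv,.06))
E
```

```text
[-1.4, -45.0, -3.4, 292.7, -69.1, 63.0]
blue [0.76612526 0.18745781 0.005     ]
blue [0.88114505 0.22289604 0.005     ]
blue [0.71631878 0.36475611 0.005     ]
blue [0.87501977 0.38720991 0.005     ]
cut [0.63323981 0.4251286  0.01      ]
cut [0.50615425 0.43215926 0.01      ]
cut [0.51501025 0.47726529 0.01      ]
blueflag [0.81238911 0.23748425 0.06      ]
blueflag [0.85870767 0.28618942 0.06      ]
```

Emit:
{"method": "step_arm", "body": {
  "deltas": [
    [-0.3, -9, -0.7, 50, -12, 0, 0],
    [-0.6, -18, -1.4, 100, -24, 10, 0],
    [-0.9, -27, -2.1, 150, -36, 20, 0],
    [-1.1, -36, -2.7, 200, -48, 35, 0],
    [-1.4, -45, -3.4, 250, -60, 50, 0],
    [-1.4, -45, -3.4, 293, -69, 63, 0],
    [-1.4, -45, -3.4, 293, -69, 63, 0],
    [-1.4, -45, -3.4, 293, -69, 63, 0]
  ]
}}

```text
time: 1.15
position: [0.5816, 0.292, 0.1597]
tool_rot: [1.697, 1.804, -0.704]
ft_force: [-0.4, -0.4, 0.7]
grip_width: 0.177
```

```bash
python3 - <<'E'
from plan import *
print(Ro.from_rotvec([1.697, 1.804, -0.704]).as_matrix().round(3), pose(0,0,45)[1].as_matrix().round(3))
rows(pose(130,160,45),[(128,120,45),(125,80,45),(122,40,45),(100,40,45)])
E
```

```text
[[-0.043  0.998  0.044]
 [ 0.705  0.061 -0.707]
 [-0.708  0.001 -0.706]] [[-0.044  0.998  0.044]
 [ 0.706  0.062 -0.706]
 [-0.707 -0.    -0.707]]
[0.0, 0.0, 0.0, 26.9, 0.0, 29.7]
[0.0, 0.0, 0.0, 53.0, -0.0, 60.1]
[0.0, 0.0, 0.0, 79.2, 0.0, 90.5]
[0.0, 0.0, 0.0, 63.6, 0.0, 106.1]
```

Emit:
{"method": "step_arm", "body": {
  "deltas": [
    [0, 0, 0, 13, 0, 15, 0],
    [0, 0, 0, 27, 0, 30, 0],
    [0, 0, 0, 40, 0, 45, 0],
    [0, 0, 0, 53, 0, 60, 0],
    [0, 0, 0, 66, 0, 75, 0],
    [0, 0, 0, 79, 0, 90.5, 0],
    [0, 0, 0, 72, 0, 98, 0],
    [0, 0, 0, 63.6, 0, 106.1, 0]
  ]
}}

```text
time: 2.15
position: [0.5833, 0.2622, 0.04]
tool_rot: [1.697, 1.806, -0.703]
ft_force: [0.0, 0.4, 1.2]
grip_width: -0.0
```

```bash
python3 - <<'E'
from h import *
s=ctrl.get_state(); print(s['time'],s['position'],s['ft_force'])
a=optics.get_image('scene')[140:230,290:410,::-1]; b=optics.get_image('side')[120:210,200:320,::-1]
cv2.imwrite('pics/p1.png',cv2.resize(np.vstack([a,b]),None,fx=3.3*2/2,fy=3.3,interpolation=cv2.INTER_CUBIC))
E
```

```text
2.15 [0.58326529 0.26220352 0.0399947 ] [0.04741949 0.38350514 1.1786958 ]
```

View pics/p1.png

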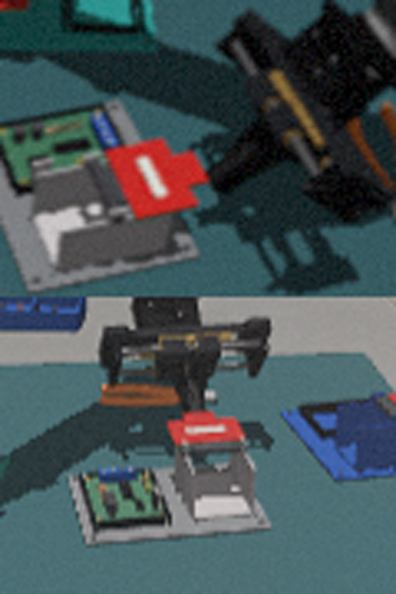

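The finger is lined up with the tab of the finished board's flag (tab edge at about crop (205,175)). Planning the arc now.

```bash
python3 - <<'E'
from plan import *
def th(phi): return 45. if phi<=125 else max(0,45-(phi-125)*45/50)
st=(100,40,45)
seq=[0]+list(np.arange(4,180,4.4))
print(len(seq))
c=[(float(tcp(p,th(p))[0]),float(tcp(p,th(p))[1]),th(p),p) for p in seq]
for i in range(0,len(c),8):
    print('start',st); ch=c[i:i+8]
    for x in ch: print('phi %.0f E %.1f z %.1f th %.0f'%(x[3],x[0],x[1],x[2]),end=' '); rows(pose(*st[:3]),[x[:3]])
    st=ch[-1]
E
```

```text
41
start (100, 40, 45)
phi 0 E 82.2 z 42.8 th 45 [0.0, 0.0, 0.0, -14.5, -0.0, 10.6]
phi 4 E 82.2 z 48.7 th 45 [0.0, 0.0, 0.0, -18.7, -0.0, 6.5]
phi 8 E 81.6 z 55.1 th 45 [0.0, 0.0, 0.0, -23.7, 0.0, 2.3]
phi 13 E 80.6 z 61.5 th 45 [0.0, 0.0, 0.0, -28.9, -0.0, -1.4]
phi 17 E 79.1 z 67.7 th 45 [0.0, 0.0, 0.0, -34.4, -0.0, -4.8]
phi 22 E 77.1 z 73.9 th 45 [0.0, 0.0, 0.0, -40.2, -0.0, -7.7]
phi 26 E 74.6 z 79.8 th 45 [0.0, 0.0, 0.0, -46.1, -0.0, -10.2]
phi 30 E 71.7 z 85.6 th 45 [0.0, 0.0, 0.0, -52.2, 0.0, -12.2]
start (71.69544878868558, 85.57901305225248, 45.0, np.float64(30.400000000000002))
phi 35 E 68.4 z 91.1 th 45 [0.0, 0.0, 0.0, -6.3, -0.0, -1.5]
phi 39 E 64.6 z 96.3 th 45 [0.0, 0.0, 0.0, -12.6, -0.0, -2.6]
phi 44 E 60.4 z 101.3 th 45 [0.0, 0.0, 0.0, -19.1, -0.0, -3.1]
phi 48 E 56.4 z 105.5 th 45 [0.0, 0.0, 0.0, -24.9, -0.0, -3.2]
phi 52 E 52.2 z 109.1 th 45 [0.0, 0.0, 0.0, -30.4, -0.0, -2.9]
phi 57 E 47.8 z 112.4 th 45 [0.0, 0.0, 0.0, -35.9, -0.0, -2.1]
phi 61 E 43.2 z 115.4 th 45 [0.0, 0.0, 0.0, -41.3, -0.0, -0.9]
phi 66 E 38.3 z 118.0 th 45 [0.0, 0.0, 0.0, -46.6, -0.0, 0.7]
sta
[... 1241 characters left out ...]
 np.float64(136.0))
phi 140 E -54.2 z 107.4 th 31 [-0.0, 4.0, 0.0, -0.8, -0.0, 5.5]
phi 145 E -57.7 z 103.1 th 27 [0.0, 7.9, 0.0, -1.2, -0.0, 11.0]
phi 149 E -60.8 z 98.6 th 23 [-0.0, 11.9, -0.0, -1.1, -0.0, 16.5]
phi 154 E -63.6 z 93.8 th 19 [-0.0, 15.8, -0.0, -0.7, 0.0, 22.0]
phi 158 E -66.0 z 88.8 th 15 [0.0, 19.8, 0.0, 0.2, -0.0, 27.5]
phi 162 E -68.0 z 83.7 th 11 [0.0, 23.8, 0.0, 1.6, 0.0, 32.9]
phi 167 E -69.6 z 78.4 th 7 [-0.0, 27.7, 0.0, 3.3, -0.0, 38.1]
phi 171 E -70.8 z 73.0 th 3 [-0.0, 31.7, -0.0, 5.4, -0.0, 43.2]
start (-70.84647179158372, 72.99143697534385, np.float64(3.4199999999999804), np.float64(171.20000000000002))
phi 176 E -71.6 z 67.5 th 0 [0.0, 3.4, 0.0, -0.5, 0.0, 5.5]
```

Emit:
{"method": "step_arm", "body": {
  "deltas": [
    [0, 0, 0, -6, 0, 7, 0],
    [0, 0, 0, -13, 0, 12, 0],
    [0, 0, 0, -18, 0, 7, 0],
    [0, 0, 0, -23.5, 0, 2.5, 0],
    [0, 0, 0, -29, 0, -1.4, 0],
    [0, 0, 0, -34.4, 0, -4.8, 0],
    [0, 0, 0, -40.2, 0, -7.7, 0],
    [0, 0, 0, -46.1, 0, -10.2, 0]
  ]
}}

```text
time: 3.25
position: [0.5845, 0.2377, 0.0798]
tool_rot: [1.697, 1.807, -0.703]
ft_force: [0.1, -0.0, 0.7]
grip_width: 0.004
```

```bash
cat > look.py <<'E'
from h import *; import sys
s=ctrl.get_state(); print(s['time'],s['position'],s['ft_force'])
a=optics.get_image('scene')[110:230,270:410,::-1]; b=optics.get_image('side')[90:210,190:330,::-1]
cv2.imwrite(f'pics/{sys.argv[1]}.png',cv2.resize(np.hstack([a,b]),None,fx=2.8,fy=2.8,interpolation=cv2.INTER_CUBIC))
E
python3 look.py p2
```

```text
3.25 [0.58450424 0.23770771 0.07984608] [ 0.07659343 -0.01651616  0.74511161]
```

View pics/p2.png

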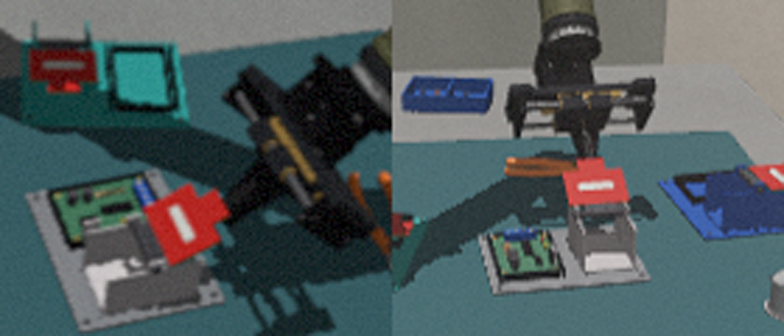

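The flag has risen to about 25°, with the finger tip under the tab. Continuing.

Emit:
{"method": "step_arm", "body": {
  "deltas": [
    [0, 0, 0, -6.1, 0, -2, 0],
    [0, 0, 0, -12.4, 0, -3.5, 0],
    [0, 0, 0, -18.7, 0, -4.6, 0],
    [0, 0, 0, -25.2, 0, -5.1, 0],
    [0, 0, 0, -31, 0, -5.2, 0],
    [0, 0, 0, -36.5, 0, -4.9, 0],
    [0, 0, 0, -42, 0, -4.1, 0],
    [0, 0, 0, -47.4, 0, -2.9, 0]
  ]
}}

```text
time: 4.35
position: [0.5865, 0.206, 0.1152]
tool_rot: [1.697, 1.806, -0.703]
ft_force: [-0.8, 0.4, -0.2]
grip_width: 0.005
```

```bash
python3 look.py p3
```

```text
4.35 [0.58646148 0.20599842 0.11517281] [-0.76975944  0.40563909 -0.19270684]
```

View pics/p3.png

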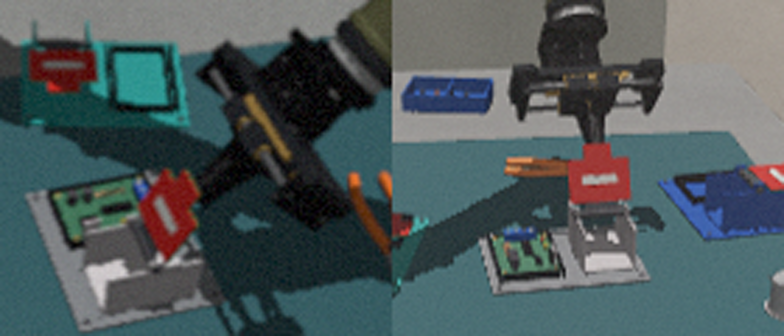

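The flag is at about 60° and following the finger, and the stand hasn't moved.

Emit:
{"method": "step_arm", "body": {
  "deltas": [
    [0, 0, 0, -5.3, 0, 1.6, 0],
    [0, 0, 0, -10.5, 0, 3.6, 0],
    [0, 0, 0, -15.4, 0, 6, 0],
    [0, 0, 0, -20.2, 0, 8.8, 0],
    [0, 0, 0, -24.8, 0, 11.9, 0],
    [0, 0, 0, -29.1, 0, 15.3, 0],
    [0, 0, 0, -33.1, 0, 19.1, 0],
    [0, 0, 0, -36.9, 0, 23.2, 0]
  ]
}}

```text
time: 5.45
position: [0.5891, 0.1634, 0.1247]
tool_rot: [1.697, 1.806, -0.703]
ft_force: [-0.4, 0.8, -0.6]
grip_width: 0.009
```

```bash
python3 look.py p4; python3 - <<'E'
from plan import *
st=(.7,125.1,45)
def th(p): return 45 if p<108 else max(0,45-(p-108)*45/62)
for p in np.arange(100.8,181,4.4):
    b=np.radians(th(p)); n=np.array([-np.cos(b),np.sin(b)])
    k=9.5 if p+th(p)<180 else 9.5  # leading corner kept on face when it leads
    a=np.radians(p); c=np.array([72*np.cos(a)+2*np.sin(a),60+72*np.sin(a)-2*np.cos(a)])
    # tip end face rect corners: TCP +-9.5n ; put TCP so that deepest corner touches face
    m=np.array([np.sin(a),-np.cos(a)])  # green face normal
    off=9.5*abs(n@m); x=c+m*off
    print('%.0f th %.0f E %.1f z %.1f'%(p,th(p),*x),end=' '); rows(pose(*st),[(x[0],x[1],th(p))])
E
```

```text
5.45 [0.5891159  0.16343365 0.12467609] [-0.35167418  0.78175784 -0.57904223]
101 th 45 E -6.3 z 132.1 [0.0, 0.0, 0.0, -9.9, 0.0, -0.0]
105 th 45 E -12.4 z 131.2 [0.0, 0.0, 0.0, -13.6, -0.0, 4.9]
110 th 44 E -18.3 z 129.9 [0.0, 1.2, 0.0, -16.8, 0.0, 10.0]
114 th 41 E -23.7 z 128.2 [0.0, 4.4, 0.0, -19.5, -0.0, 15.1]
118 th 37 E -29.1 z 126.1 [-0.0, 7.5, 0.0, -21.8, -0.0, 20.3]
123 th 34 E -34.2 z 123.6 [0.0, 10.7, 0.0, -23.6, -0.0, 25.7]
127 th 31 E -39.1 z 120.7 [-0.0, 13.9, 0.0, -25.0, -0.0, 31.3]
132 th 28 E -43.8 z 117.4 [0.0, 17.1, 0.0, -26.0, 0.0, 36.9]
136 th 25 E -48.2 z 113.7 [0.0, 20.3, 0.0, -26.5, 0.0, 42.6]
140 th 21 E -52.3 z 109.7 [0.0, 23.5, 0.0, -26.6, 0.0, 48.4]
145 th 18 E -56.1 z 105.4 [0.0, 26.7, 0.0, -26.2, -0.0, 54.1]
149 th 15 E -59.5 z 100.8 [0.0, 29.9, 0.0, -25.4, -0.0, 59.8]
154 th 12 E -62.5 z 95.9 [-0.0, 33.1, 0.0, -24.1, -0.0, 65.3]
158 th 9 E -65.2 z 90.9 [-0.0, 36.3, 0.0, -22.4, -0.0, 70.8]
162 th 6 E -67.4 z 85.6 [0.0, 39.5, 0.0, -20.2, -0.0, 76.1]
167 th 2 E -69.2 z 80.1 [0.0, 42.7, 0.0, -17.7, 0.0, 81.2]
171 th 0 E -70.6 z 74.4 [-0.0, 45.0, 0.0, -14.6, 0.0, 86.3]
176 th 0 E -71.6 z 68.2 [-0.0, 45.0, 0.0, -10.9, -0.0, 91.3]
180 th 0 E -72.0 z 62.0 [-0.0, 45.0, 0.0, -6.8, -0.0, 96.0]
```

View pics/p4.png

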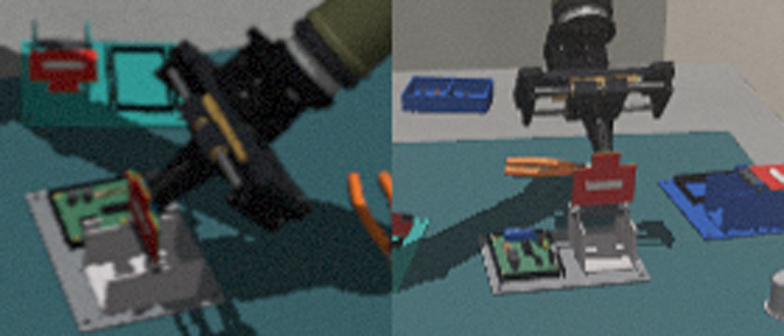

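The flag is just past upright and the tip is still on the tab. Next I lead it down while untilting the tool.

Emit:
{"method": "step_arm", "body": {
  "deltas": [
    [0, 0, 0, -6, 0, -0.5, 0],
    [0, 0, 0, -10.5, 0, 1.5, 0],
    [0, 0, 0, -14, 0, 5.5, 0],
    [0, 1.2, 0, -16.8, 0, 10, 0],
    [0, 4.4, 0, -19.5, 0, 15.1, 0],
    [0, 7.5, 0, -21.8, 0, 20.3, 0],
    [0, 10.7, 0, -23.6, 0, 25.7, 0],
    [0, 13.9, 0, -25, 0, 31.3, 0]
  ]
}}

```text
time: 6.55
position: [0.5917, 0.1234, 0.1204]
tool_rot: [1.85, 1.968, -0.512]
ft_force: [-0.5, 0.9, -0.2]
grip_width: 0.007
```

```bash
python3 look.py p5; python3 - <<'E'
from plan import *
st=pose(.7,125.1,45)
r0=st[1]*Ro.from_rotvec(np.radians([0,13.9,0])); p0=st[0]+st[1].apply(np.array([-25,0,31.3])/1e3)
def th(p): return 45 if p<108 else max(0,45-(p-108)*45/62)
for p in np.r_[np.arange(131.6,178,4.4),178,179.5]:
    b=np.radians(th(p)); n=np.array([-np.cos(b),np.sin(b)])
    a=np.radians(p); c=np.array([72*np.cos(a)+2*np.sin(a),60+72*np.sin(a)-2*np.cos(a)])
    m=np.array([np.sin(a),-np.cos(a)]); x=c+m*9.5*abs(n@m)
    print('%.0f th %.0f E %.1f z %.1f'%(p,th(p),*x),end=' '); rows((p0,r0),[(x[0],x[1],th(p))])
E
```

```text
6.55 [0.59170397 0.12343601 0.12042782] [-0.50553651  0.91484957 -0.24880892]
132 th 28 E -43.8 z 117.4 [0.0, 3.2, 0.0, -2.3, 0.0, 5.2]
136 th 25 E -48.2 z 113.7 [0.0, 6.4, 0.0, -4.2, 0.0, 10.6]
140 th 21 E -52.3 z 109.7 [0.0, 9.6, 0.0, -5.7, -0.0, 16.2]
145 th 18 E -56.1 z 105.4 [0.0, 12.8, -0.0, -6.7, -0.0, 21.8]
149 th 15 E -59.5 z 100.8 [0.0, 16.0, 0.0, -7.2, -0.0, 27.5]
154 th 12 E -62.5 z 95.9 [0.0, 19.2, -0.0, -7.3, -0.0, 33.3]
158 th 9 E -65.2 z 90.9 [0.0, 22.4, -0.0, -6.9, -0.0, 39.0]
162 th 6 E -67.4 z 85.6 [0.0, 25.6, -0.0, -6.1, -0.0, 44.7]
167 th 2 E -69.2 z 80.1 [0.0, 28.8, 0.0, -4.9, -0.0, 50.2]
171 th 0 E -70.6 z 74.4 [0.0, 31.1, 0.0, -3.1, -0.0, 55.9]
176 th 0 E -71.6 z 68.2 [0.0, 31.1, 0.0, -0.7, -0.0, 61.6]
178 th 0 E -71.9 z 64.8 [0.0, 31.1, 0.0, 0.8, -0.0, 64.7]
180 th 0 E -72.0 z 62.7 [0.0, 31.1, 0.0, 1.8, -0.0, 66.6]
```

View pics/p5.png

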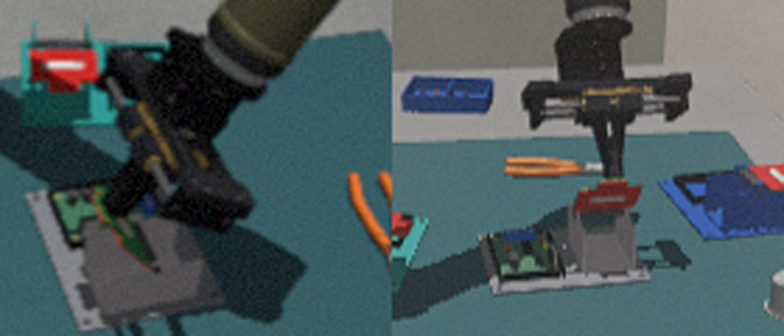

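The flag is past vertical, at about 125°, and still following the finger.

Emit:
{"method": "step_arm", "body": {
  "deltas": [
    [0, 3.2, 0, -2.3, 0, 5.2, 0],
    [0, 6.4, 0, -4.2, 0, 10.6, 0],
    [0, 9.6, 0, -5.7, 0, 16.2, 0],
    [0, 12.8, 0, -6.7, 0, 21.8, 0],
    [0, 16, 0, -7.2, 0, 27.5, 0],
    [0, 19.2, 0, -7.3, 0, 33.3, 0],
    [0, 22.4, 0, -6.9, 0, 39, 0],
    [0, 25.6, 0, -6.1, 0, 44.7, 0]
  ]
}}

```text
time: 7.65
position: [0.5932, 0.0961, 0.085]
tool_rot: [2.102, 2.239, -0.1]
ft_force: [-0.9, 0.4, 0.1]
grip_width: 0.008
```

```bash
python3 look.py p6; python3 - <<'E'
from plan import *
for x in [(-69.2,80.1,2.4),(-70.6,74.4,0),(-71.6,68.2,0),(-71.9,64.8,0),(-72,62.7,0)]: rows(pose(-67.4,85.6,5.5),[x])
E
```

```text
7.65 [0.59318262 0.09609177 0.08495335] [-0.91033152  0.36700512  0.13004831]
[-0.0, 3.1, -0.0, -1.3, 0.0, 5.6]
[0.0, 5.5, 0.0, -2.1, 0.0, 11.5]
[0.0, 5.5, 0.0, -2.5, 0.0, 17.7]
[0.0, 5.5, 0.0, -2.5, 0.0, 21.1]
[0.0, 5.5, 0.0, -2.4, 0.0, 23.2]
```

View pics/p6.png

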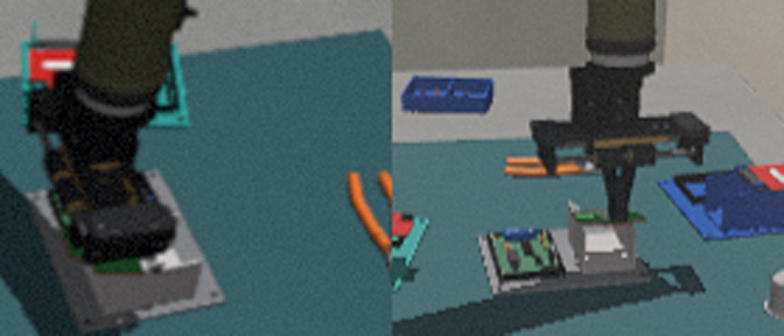

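The green face is now turning up, at about 160°. I'll finish slowly and watch the force.

Emit:
{"method": "step_arm", "body": {
  "deltas": [
    [0, 3.1, 0, -1.3, 0, 5, 0],
    [0, 5.5, 0, -2, 0, 9, 0],
    [0, 5.5, 0, -2.3, 0, 13, 0],
    [0, 5.5, 0, -2.5, 0, 16.5, 0],
    [0, 5.5, 0, -2.5, 0, 19, 0],
    [0, 5.5, 0, -2.5, 0, 21, 0],
    [0, 5.5, 0, -2.5, 0, 22.3, 0],
    [0, 5.5, 0, -2.4, 0, 23, 0]
  ]
}}

```text
time: 8.75
position: [0.5936, 0.0914, 0.0624]
tool_rot: [2.151, 2.29, -0.0]
ft_force: [-0.8, -0.0, 1.3]
grip_width: 0.001
```

```bash
python3 look.py p7
```

```text
8.75 [0.59363977 0.09137881 0.06242458] [-0.79715438 -0.03041374  1.33042987]
```

View pics/p7.png

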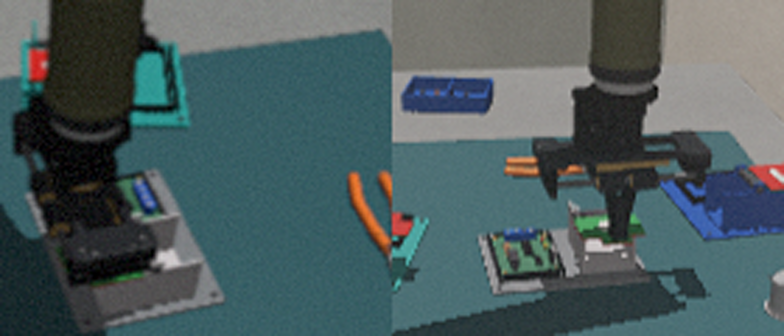

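Emit:
{"method": "step_arm", "body": {
  "deltas": [
    [0, 0, 0, 0, 0, 0.2, 0],
    [0, 0, 0, 0, 0, 0.4, 0],
    [0, 0, 0, 0, 0, 0.6, 0],
    [0, 0, 0, 0, 0, 0.8, 0],
    [0, 0, 0, 0, 0, 0.8, 0],
    [0, 0, 0, 0, 0, 0.8, 0],
    [0, 0, 0, 0, 0, 0.8, 0],
    [0, 0, 0, 0, 0, 0.8, 0]
  ]
}}

```text
time: 9.85
position: [0.5938, 0.0912, 0.0622]
tool_rot: [2.151, 2.289, -0.0]
ft_force: [-2.4, -0.7, 5.7]
grip_width: 0.005
```

The force rose to 5.7 N with z held at 62.2 mm, so the flag is on its stop. Lifting clear.

Emit:
{"method": "step_arm", "body": {
  "deltas": [
    [0, 0, 0, 0, 0, -5, 0],
    [0, 0, 0, 0, 0, -20, 0],
    [0, 0, 0, 0, 0, -45, 0],
    [0, 0, 0, 0, 0, -75, 0],
    [0, 0, 0, -20, 0, -105, 0],
    [0, 0, 0, -50, 0, -130, 0],
    [0, 0, 0, -80, 0, -150, 0],
    [0, 0, 0, -100, 0, -150, 0]
  ]
}}

```text
time: 10.85
position: [0.6012, -0.0103, 0.2143]
tool_rot: [2.15, 2.285, 0.004]
ft_force: [-0.2, 0.4, 0.7]
grip_width: 0.005
```

Emit:
{"method": "step_arm", "body": {
  "deltas": [
    [0, 0, 0, -30, 0, -10, 0],
    [0, 0, 0, -60, 0, -20, 0],
    [0, 0, 0, -80, 0, -20, 0],
    [0, 0, 0, -80, 0, -20, 0],
    [0, 0, 0, -80, 0, -20, 0],
    [0, 0, 0, -80, 0, -20, 0],
    [0, 0, 0, -80, 0, -20, 0],
    [0, 0, 0, -80, 0, -20, 0]
  ]
}}

```text
time: 11.85
position: [0.6049, -0.0879, 0.2317]
tool_rot: [2.15, 2.29, -0.0]
ft_force: [0.1, -0.6, 0.4]
grip_width: 0.007
```

```bash
python3 look.py p8; python3 - <<'E'
from h import *
for n in('scene','side','wrist'): cv2.imwrite(f'pics/{n}8.png',optics.get_image(n)[:,:,::-1])
a=cv2.imread('pics/scene8.png');b=cv2.imread('pics/wrist8.png')
cv2.imwrite('pics/f8.png',cv2.resize(np.hstack([a,b]),(800,300)))
E
```

```text
11.85 [ 0.60491714 -0.08789945  0.23171146] [ 0.08536784 -0.60087404  0.36948037]
```

View pics/p8.png

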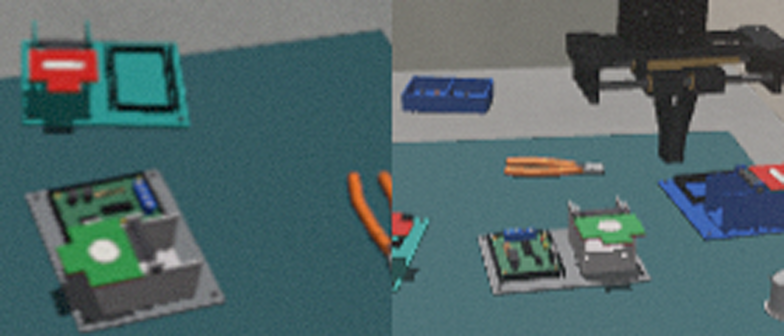

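View pics/f8.png

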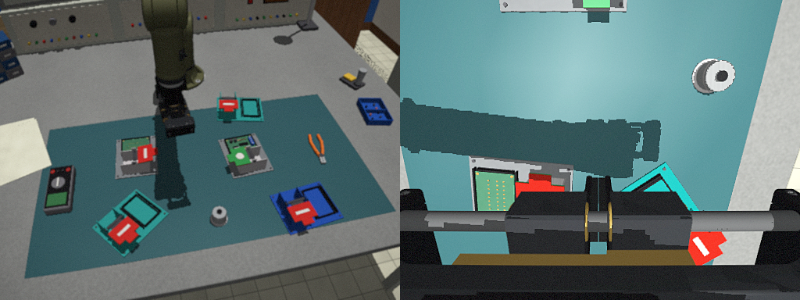

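The flag shows its green face and white dot, lying flat over the rear. The bare board's flag is still red, and the arm is clear. One check of tab height and stand shift before handing in.

```bash
python3 - <<'E'
from h import *
from plan import H,e
c={n:optics.get_calibration(n) for n in('scene','side')}
P=[]
for n,(x,y,w,h) in dict(scene=(270,150,100,90),side=(205,150,85,60)).items():
    m=cv2.imread(f'pics/{n}8.png'); hsv=cv2.cvtColor(m,cv2.COLOR_BGR2HSV)
    k=np.zeros(m.shape[:2],'uint8'); k[y:y+h,x:x+w]=255
    w_=cv2.inRange(hsv,(0,0,190),(180,60,255))&k
    nn,l,s,ce=cv2.connectedComponentsWithStats(w_)
    print(n,[(s[i][4],ce[i].round(1).tolist()) for i in range(1,nn) if s[i][4]>6])
    for r in (50,):
        for z in(.062,): print('expected dot(40mm)',proj(c[n],[*(H-e*.040),z]))
    a=cv2.imread(f'pics/{n}0.png'); 
    print('tab exp',proj(c[n],[*(H-e*.084),.062]))
# stand shift: phase correlation on plate patches
a=cv2.imread('pics/side0.png',0).astype('float32');b=cv2.imread('pics/side8.png',0).astype('float32')
print(cv2.phaseCorrelate(a[165:205,215:255].copy(),b[165:205,215:255].copy(),cv2.createHanningWindow((40,40),cv2.CV_32F)))
im=np.hstack([cv2.resize(cv2.imread('pics/scene8.png')[150:240,270:370],None,fx=4,fy=4,interpolation=2),cv2.resize(cv2.imread('pics/side8.png')[140:230,205:305],None,fx=4,fy=4,interpolation=2)])
cv2.imwrite('pics/f9.png',im)
E
```

```text
scene [(np.int32(53), [306.4, 199.0]), (np.int32(19), [330.0, 201.9])]
expected dot(40mm) [306.83913922 199.66329346]
tab exp [291.07886319 202.85559376]
side [(np.int32(22), [267.2, 170.0]), (np.int32(20), [263.4, 177.4])]
expected dot(40mm) [268.10780126 170.46693011]
tab exp [271.30544511 176.34279467]
((-0.04357264415265405, -0.03531440069129843), 1.013638550043106)
```

View pics/f9.png

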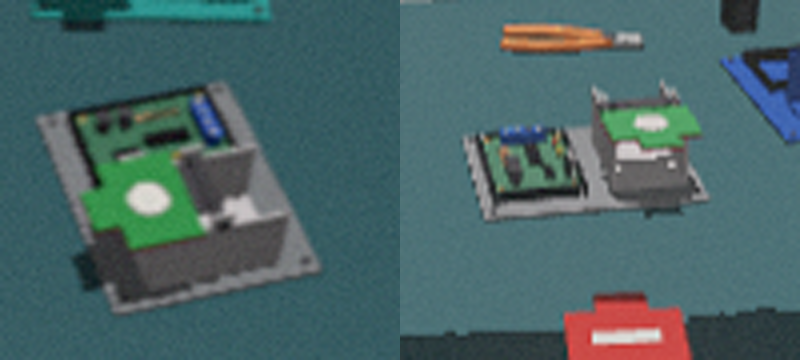

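```bash
python3 -c "
from bench import ctrl
print(ctrl.get_state()['time'],ctrl.close_job())"
```

```text
the job is handed in; nothing more can be done
12.1 None
```

I turned the finished board's flag fully over; it now lies flat to the rear with its green face up. I pushed it with the shut fingers on the tab, over about 5.5 s. I handed the job in at 12.1 s with the arm clear.

- **Flag flat:** at the end the tip stopped at 62.2 mm under about 6 N, matching the expected flat height of 62 mm. In both fixed cameras the white dot lies within about 1 px of where a flat flag would put it.
- **Stand and board:** the side view shows no measurable shift of the finished stand and its board (0.06 px).
- **Bare board:** its flag is still red.
- **Other things on the bench:** they look unmoved by eye; I did not measure their positions.

No check failed or disagreed. The camera check alone fixes the flag's angle only to about 3–4°, so the contact height is the stronger evidence that it is flat.

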